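Unclamp the fittings caddy and hold it up level

ROBOT

A 7-joint arm with a two-finger parallel gripper is mounted at the origin on the work surface. World frame = base frame: x ahead of the robot, y to its left, z up, the work surface at z = 0. Lengths are in m, angles in rad, forces in N, time in s.
With the tool pointing down it reaches from about 0.425 to 0.925 m from the base axis. Payload 6.8 kg.
Tool frame: the origin (TCP) lies on the front face of the gripper's body, between the roots of the fingers; the fingertips stand 73 mm ahead of it and the grasp point (between the pads) lies 54 mm ahead of it (env.nose_length is the distance from the TCP to the fingertips, in m); z points along the fingers, y is the line along which they close (so a half turn about z gives the same grasp; the last joint's range is limited). The gripper opens to 85 mm and grips with 20 to 120 N. Pads are 22 mm wide; open, the fingers measure 114 mm over their backs; the gripper's body (76 mm by 85 mm) begins 54 mm behind the grasp point. The pads swing forward as they close: fully open they stand 13 mm farther back than shut.
Start: joints at [1.1, 0.477, 0.022, 1.555, -0.011, 1.109, -0.083], TCP at [0.24, -0.631, 0.304] pointing down, gripper open.
Joint ranges: [-2.96, 2.96], [-0.34, 2.1], [-1.41, 1.46], [0.24, 2.44], [-1.37, 4.51], [0.17, 1.92], [-2.96, 2.96]. Speed limits (rad/s): [2.39, 2.39, 3.14, 3.14, 3.14, 3.14, 3.14].

INTERFACE

Orientations are given as a unit quaternion [w, x, y, z].
In Python, from cell import env, kin, camera, calibration, job gives the robot as it stands. The module is installed in compiled form; this text tells all that it offers. Calls block until the motion is done:
- env.reach(position, orientation): joint-space move of the TCP to a pose.
- env.movel(position, velocity=0.15, rot=None, stop_force=None): straight line of the TCP; rot=None keeps the orientation; velocity is the mean speed in m/s. With stop_force (N) it stops when the force on the tool has changed by that much, and returns True; else False.
- env.goto_joints(angles): joint-space move.
- env.grip(opening, f_grip=None): finger opening in m; f_grip is the grip in N (None keeps the last); returns when the fingers have stopped.
- env.dwell(seconds).
- kin.inverse_kinematics(position, orientation): joint angles nearest the present ones, or None.
- env.get_state(): the state.
- camera(name): name is "scene" or "top"; returns (picture, depth): 400x640x3 uint8, blue, green, red; 400x640 float32, m along the optical axis (not along the pixel's ray), 0 where there is no reading.
- calibration(name): a dict with "fx", "fy", "cx", "cy" (pixels), "k1" (the pictures are not rectified: a ray, as slopes to the right and down, at radius r is drawn at 1 + k1 r^2 times it, then the intrinsics apply), "rvec" (rotation vector, rad) and "tvec" (3), from world to camera coordinates, as OpenCV has them. Camera axes: x right, y down, z forward; pixel columns grow to the right and rows downward; lengths in m; the calibration is good to about 2 mm. A picture is of the moment at which its call begins. calibration takes no time and is no camera call.
A pose or a line that the arm cannot do raises env.PlanningError and nothing moves.
- job.job_done(): hands the job in; it is judged then, once.
The state is a dict: "time": time; "qpos": joint angles; "joint_velocities": joint speeds; "joint_torque": joint torques, N m; "tcp_pos": TCP position; "orientation": TCP orientation; "force": force on the tool from outside, world axes, zero at the start; "torque": the same for the moment, N m; "opening": finger opening in m; "gripper_force": force on a finger pad.
Only numpy, scipy, OpenCV 4.12 (cv2) and the standard library are available. Lean on these libraries where they do the work, as an engineer would, in place of code of your own. Each camera call takes 0.05 s, during which the arm holds its last target. There are 200 camera calls.

TASK

Free the blue fittings caddy by turning the red clamp knob clockwise, to its stop, so that its steel arm swings off the caddy's flange; the caddy stays on its board meanwhile. Then lift the caddy by its black bar handle, without tipping it or spilling the two pipe fittings, until its underside is about 12 cm above the board, and finish while still holding it there, level and steady. Leave the paint can, the tape roll and the screwdriver alone.

Things in the scene. Friction and masses are not known exactly. Their poses are not given: they have to be found in the camera images.
- dock: Plywood board fixed to the bench, 15 mm thick, edges at x = -115 and 115, y = -180 and 90 mm. Origin at bench height beneath the middle of the seated caddy; z up. Aluminium strips 6 mm high, about 4 mm clear of the caddy's flange, locate the caddy; it lifts straight out. The swing clamp's axis stands at x = 0, y = -130 mm.
- clamp (a joint): Clamp angle, rad. 0: arm points along the board's +y, over the caddy's flange by 12 mm; grows clockwise seen from above to the stop at 1.5 (arm along the board's +x, clear of the caddy). Starts at 0 to 0.3; friction 0.08 N m, stays where left. Arm 18 mm wide, 72 mm from axis to tip, underside 8 mm above the board, 3 mm above the flange: the caddy cannot lift while covered.
- clamp_grip (a point): Centre of the clamp's red wing grip, on the axis, 59 mm above the bench; turns with the clamp. The wing is 46 mm long along this frame's y (where the arm points), 14 mm thick along its x and 32 mm high (16 above and below this point). Below it are a hub of radius 15 mm and the arm, whose top is 26 mm under this point.
- caddy: Loose blue caddy, 0.45 kg (0.7 kg with fittings; varies). Base plate 190 (x) by 140 (y) by 5 mm, its rim being the flange; on it an open box 180 by 100 mm, top 55 mm above the underside, a wall across the middle making bays at +x and -x. Origin: centre of the underside; z up. Starts seated on the board, axes about parallel to the board's, underside 15 mm above the bench.
- caddy_handle (a point): Centre of the caddy's black handle bar, 135 mm above the caddy's underside. The bar runs along the caddy's x, 182 mm long, 18 mm wide (y) and 18 mm high, rigid on two blue uprights at x = -88 and 88 mm.
- elbow: Loose brass pipe elbow, about 0.2 kg, 50 mm high, standing in one of the caddy's two bays (which one varies). Origin: on its underside, 10 mm from the axis of its upright leg towards the side leg, which points along its x.
- coupling: Loose white plastic pipe coupling, about 0.06 kg, 48 mm across and 48 mm high, standing in the caddy's other bay. Origin: centre of its underside.
- can: Bystander: green paint can, 60 mm across, 110 mm high, standing on the bench beyond the board. Origin: centre of its underside.
- tape: Bystander: roll of yellow tape lying flat on the bench on the board's +y side, 100 mm across, 45 mm high. Origin: centre of its underside.
- screwdriver: Bystander: screwdriver, about 200 mm long, lying on the bench on the board's -y side, along its own x. Origin: its middle, at bench height.
Not all that is in view belongs to the job. There is more than one size of the caddy; the one meant has the size given above.

How it is judged:
On the way:
1. the clamp is turned clear (at least 1.25 rad) while the caddy still sits on its board (value of joint clamp above 1.25 rad and z of caddy in the frame of dock below 0.022 m), for 0.2 s.
At the end, for the whole second after the job is handed in: Fingers hold the caddy by its handle, underside 105 to 175 mm above the bench, tilt under 0.1 rad, under 20 mm/s and 0.1 rad/s, touching no board, clamp or bystander; both fittings in it; clamp at 1.25 rad or more; can, tape and screwdriver within 30 mm of their starts (value of joint clamp above 1.25 rad and z of caddy in the frame of dock between 0.105 and 0.175 m and angle between caddy's own z axis and vertical below 0.1 rad and linear speed of caddy below 0.02 m/s and angular speed of caddy below 0.1 rad/s and contact force between caddy and the fingers above 2 N and z of the grasp point in the frame of caddy above 0.1 m and contact force between caddy and dock below 0.2 N and contact force between caddy and can below 0.2 N and contact force between caddy and tape below 0.2 N and contact force between caddy and screwdriver below 0.2 N and x of elbow in the frame of caddy between -0.088 and 0.088 m and y of elbow in the frame of caddy between -0.048 and 0.048 m and z of elbow in the frame of caddy between -0.005 and 0.045 m and x of coupling in the frame of caddy between -0.088 and 0.088 m and y of coupling in the frame of caddy between -0.048 and 0.048 m and z of coupling in the frame of caddy between -0.005 and 0.045 m and distance of each of can, tape, screwdriver from where it was at the start of the episode below 0.03 m); the arm keeps its last pose, push and grip.
It fails at once if the caddy is tipped by more than 0.35 rad (angle between caddy's own z axis and vertical above 0.35 rad).
It fails at once if the paint can is moved by more than 30 mm (distance of can from where it was at the start of the episode above 0.03 m).
It fails at once if the tape roll is moved by more than 30 mm (distance of tape from where it was at the start of the episode above 0.03 m).
It fails at once if the screwdriver is moved by more than 30 mm (distance of screwdriver from where it was at the start of the episode above 0.03 m).
It also fails if it takes over 51 s, if anything falls off the work surface, if the arm or the gripper's body presses on something with over 40 N, if the wrist force passes 120 N, or if a joint passes its speed limit or range.

## Working session

There is one attempt and no reset: what is moved stays moved. The work goes in short steps, each a Python script; the robot and the scene stay as the last script left them, time stands still between calls to the robot, and variables do not carry over. Pictures are saved under pics/ and viewed, at most 10 in all, crops included, and the job is handed in when it is done.

```bash
mkdir -p pics
cat > h.py <<'E'
import numpy as np, cv2
from cell import env, kin, camera, calibration, job
def cloud(name, d):
    c=calibration(name); h,w=d.shape
    K=np.array([[c['fx'],0,c['cx']],[0,c['fy'],c['cy']],[0,0,1]])
    u,v=np.meshgrid(np.arange(w),np.arange(h))
    # drawn = ray*(1+k1 r^2): OpenCV's own model
    p=cv2.undistortPoints(np.stack([u,v],-1).reshape(-1,1,2).astype(float),K,np.array([c['k1'],0,0,0.]))[:,0].reshape(h,w,2)
    R=cv2.Rodrigues(np.array(c['rvec'],float))[0]; t=np.array(c['tvec'],float).ravel()
    rays=np.dstack([p,np.ones((h,w))])
    return (rays*d[...,None]-t)@R, rays@R, -R.T@t   # points, ray dirs, camera centre
E
python3 - <<'E'
from h import *
for n in("scene","top"):
    p,d=camera(n); cv2.imwrite(f"pics/{n}0.png",p); np.save(f"{n}_d.npy",d); cv2.imwrite(f"{n}.png",p)
    P,r,c=cloud(n,d); print(n,c,(d>0).mean(),calibration(n))
s=env.get_state();print(s['time'],s['tcp_pos'],s['orientation'],s['opening'])
E
```

```text
scene [0.89462573 0.65387903 1.02767263] 0.995875 {'fx': 513.2627198180594, 'fy': 513.2627198180594, 'cx': 315.7021919531226, 'cy': 202.4462103779995, 'k1': -0.043949126452307294, 'rvec': array([ 0.74796045,  2.74128278, -0.93118565]), 'tvec': array([ 0.46127201, -0.1901565 ,  1.42656674])}
top [0.4565086  0.03522778 1.08422607] 0.996 {'fx': 372.2292551340056, 'fy': 372.2292551340056, 'cx': 321.6689034105162, 'cy': 198.28950404453693, 'k1': 0.005925730583273786, 'rvec': array([ 2.14176741, -2.19615732,  0.12461779]), 'tvec': array([0.04083746, 0.56971584, 1.02904977])}
0.1 [ 0.23941975 -0.63066445  0.30301436] [-8.07610670e-04  9.83589949e-01  1.80416528e-01 -1.90776181e-04] 0.08562261326237007
```

View pics/scene0.png

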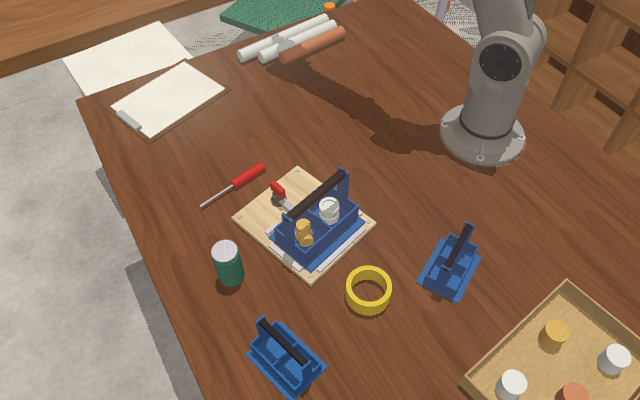

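View pics/top0.png

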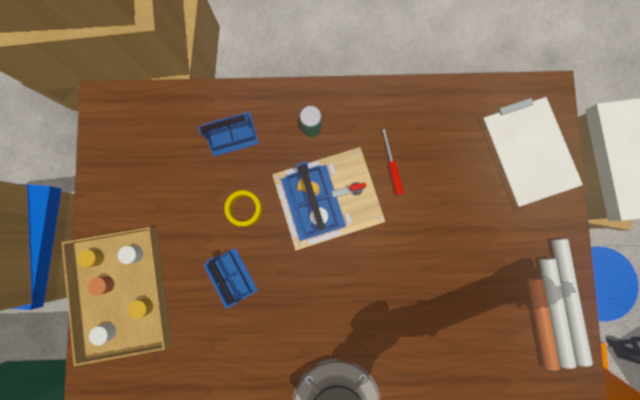

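The scene view shows the blue caddy on the plywood board with its black handle at about (318,193) and the red wing at (278,190). In the top view the handle is at (313,197), the wing at (357,187) and the screwdriver at (392,165). Next I'll measure these with colour masks and depth from both views.

```bash
cat > m.py <<'E'
from h import *
def meas(name,p,d,box):
    P,_,_=cloud(name,d); hsv=cv2.cvtColor(p,cv2.COLOR_BGR2HSV); x0,y0,x1,y1=box
    roi=np.zeros(d.shape,bool); roi[y0:y1,x0:x1]=1; roi&=d>0
    H,S,V=cv2.split(hsv); Z=P[...,2]
    out={}
    for k,m in dict(bar=(Z>.125)&(Z<.175)&(V<80),
                    red=((H<8)|(H>172))&(S>150)&(Z>.045)&(Z<.085), redtop=((H<8)|(H>172))&(S>150)&(Z>.069)&(Z<.085),
                    board=(H>8)&(H<28)&(S<150)&(V>130)&(Z>.005)&(Z<.025),
                    steel=(S<60)&(Z>.024)&(Z<.045)).items():
        q=P[m&roi]
        if len(q)<5: print(name,k,len(q)); continue
        (c,s,a)=cv2.minAreaRect((q[:,:2]*1000).astype(np.float32))
        e=np.array(cv2.boxPoints((c,s,a))); l=max((e[1]-e[0],e[2]-e[1]),key=np.linalg.norm)
        print(name,k,len(q),'rect c',np.round(c,1),'size',np.round(s,1),'long axis deg',round(np.degrees(np.arctan2(l[1],l[0]))%180,1),
          'z pct',np.round(np.percentile(q[:,2],[5,50,95]),4),'mean',np.round(q.mean(0),4)); out[k]=q
    return out
if __name__=="__main__":
    for n,b in(("scene",(225,155,385,290)),("top",(265,140,385,255))):
        meas(n,cv2.imread(n+".png"),np.load(n+"_d.npy"),b)
    p=cv2.imread("top.png")[140:255,265:415]; q=cv2.imread("scene.png")[150:290,190:390]
    a=cv2.resize(p,None,fx=3.4,fy=3.4,interpolation=2); b=cv2.resize(q,(400,280),interpolation=2)
    cv2.imwrite("pics/top_crop.png",a)
E
python3 m.py
```

```text
scene bar 684 rect c [562.3  54.1] size [179.   19.7] long axis deg 17.0 z pct [0.1461 0.1582 0.1615] mean [0.5609 0.0557 0.1565]
scene red 169 rect c [598.8 -73. ] size [16.  49.3] long axis deg 98.6 z pct [0.051  0.0715 0.0769] mean [ 0.6001 -0.069   0.0676]
scene redtop 99 rect c [598.8 -73. ] size [16.  49.3] long axis deg 98.6 z pct [0.0697 0.0745 0.0774] mean [ 0.5993 -0.0718  0.0742]
scene board 3336 rect c [574.8 -19. ] size [394.5 380.3] long axis deg 56.6 z pct [0.0102 0.0152 0.0191] mean [ 0.6033 -0.023   0.015 ]
scene steel 367 rect c [590.9  43.7] size [208.1 268.6] long axis deg 148.7 z pct [0.0244 0.0336 0.043 ] mean [0.568  0.0085 0.0335]
top bar 370 rect c [561.8  52.7] size [165.6  17.6] long axis deg 16.6 z pct [0.1563 0.159  0.1615] mean [0.5657 0.0546 0.1589]
top red 77 rect c [597.2 -72.2] size [13.9 42.6] long axis deg 96.1 z pct [0.0704 0.075  0.0781] mean [ 0.5968 -0.0713  0.0746]
top redtop 76 rect c [597.7 -72.1] size [13.6 43. ] long axis deg 99.3 z pct [0.0708 0.0751 0.0781] mean [ 0.5969 -0.0713  0.0747]
top board 3307 rect c [574.1   9. ] size [230.8 273.7] long axis deg 106.0 z pct [0.0118 0.0153 0.0199] mean [ 0.5824 -0.0393  0.0154]
top steel 174 rect c [570.1  27.7] size [209.9 223.2] long axis deg 114.0 z pct [0.0243 0.0323 0.0419] mean [ 0.58   -0.0143  0.0319]
```

View pics/top_crop.png

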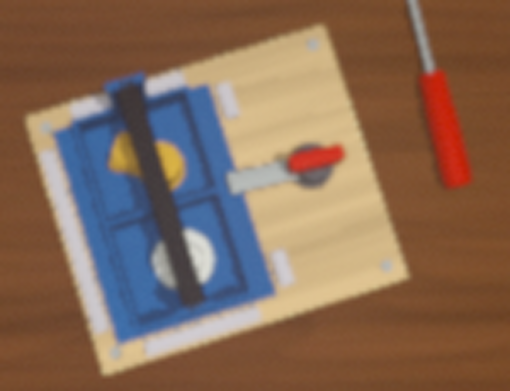

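The crop shows the elbow in the far (+x) bay, the coupling in the near bay, and the steel arm over the flange at about (255,178). The board's yaw is about 16.5°, which puts the clamp axis at (0.598,-0.072), and both views agree. The wing points along about 98.6°, so the clamp angle is about 0.14 rad.

```bash
cat >> h.py <<'E'
def quat(yaw_y):  # tool down, tool y along world heading yaw_y (deg); x_tool heading = yaw_y+90
    a=np.radians(yaw_y+90)/2; return np.array([0,np.cos(a),np.sin(a),0])
def heading():
    w,x,y,z=env.get_state()['orientation']; return (np.degrees(2*np.arctan2(y,x))-90)
def show(m=''):
    s=env.get_state(); print(m,round(s['time'],2),np.round(s['tcp_pos'],4),'head',round(heading(),1),'F',np.round(s['force'],1),'T',np.round(s['torque'],2),'open',round(s['opening'],4),round(s['gripper_force'],1),'q',np.round(s['qpos'],2))
E
python3 - <<'E'
from h import *
Q=[]
for h in(8.8,188.8):
    q=kin.inverse_kinematics([.598,-.072,.25],quat(h)); print(h,None if q is None else np.round(q,2)); Q.append(q)
def ok(q): return q is not None and -2.8<q[6]<1.4
h=[h for h,q in zip((8.8,188.8),Q) if ok(q)][0]
env.reach([.598,-.072,.25],quat(h)); show('above')
env.grip(.045)
env.movel([.598,-.072,.116],velocity=.12,stop_force=15); show('down')
env.grip(.005,f_grip=40); show('grip')
E
```

```text
8.8 [ 0.44  0.47 -0.56  1.76  0.29  0.99 -0.08]
188.8 [-0.02  0.41  0.04  1.79 -0.02  0.94 -2.95]
above 2.48 [ 0.598  -0.0736  0.2499] head 8.6 F [ 0.5 -0.8  0.9] T [ 0.03  0.02 -0.02] open 0.0859 0.0 q [ 0.44  0.47 -0.56  1.76  0.29  0.99 -0.08]
down 4.22 [ 0.5986 -0.072   0.1168] head 8.8 F [-0.5 -0.3  0.1] T [ 0.04 -0.01  0.01] open 0.0453 0.0 q [ 0.38  0.64 -0.48  1.84  0.41  0.76 -0.18]
grip 4.59 [ 0.5981 -0.0721  0.1167] head 8.8 F [-2.5 -0.2  5.1] T [-0.12  0.48 -0.01] open 0.0135 40.5 q [ 0.38  0.64 -0.48  1.84  0.41  0.76 -0.18]
```

Run:
```python
from h import *
q0=np.array(env.get_state()['qpos'])
for a in(.3,.6,.9,1.15,1.3,1.37):
    q=q0.copy(); q[6]+=a; env.goto_joints(q); show(a)
    s=env.get_state()
    if abs(s['torque'][2])>2 or np.linalg.norm(s['force'])>40: print('stop');break
env.grip(.045); show('open')
p=env.get_state()['tcp_pos']
env.movel([.598,-.072,.27],velocity=.2)
from m import meas
for n,b in(("scene",(225,155,385,290)),("top",(265,140,385,255))):
    pic,d=camera(n); meas(n,pic,d,b)
    cv2.imwrite(f"pics/{n}1.png",pic)
    cv2.imwrite(f"pics/{n}1c.png",cv2.resize(pic[b[1]-20:b[3]+10,b[0]-20:b[2]+20],None,fx=3,fy=3))
```

```text
0.3 4.98 [ 0.5981 -0.0729  0.117 ] head 25.4 F [-1.7 -0.2  3.8] T [-0.22  0.32 -2.84] open 0.013 134.0 q [ 0.38  0.64 -0.48  1.84  0.41  0.76  0.12]
stop
open 5.39 [ 0.5981 -0.0716  0.1166] head 26.1 F [-0.6  1.1 -0.5] T [-0.09  0.01  0.04] open 0.0452 0.0 q [ 0.38  0.64 -0.48  1.84  0.41  0.76  0.12]
scene bar 699 rect c [562.6  53.7] size [179.   19.9] long axis deg 16.6 z pct [0.1461 0.1583 0.1617] mean [0.5615 0.0556 0.1566]
scene red 175 rect c [599.6 -72.3] size [15.6 46.4] long axis deg 105.6 z pct [0.0496 0.0714 0.0772] mean [ 0.5998 -0.0685  0.0674]
scene redtop 101 rect c [599.3 -72.6] size [14.4 46. ] long axis deg 104.8 z pct [0.0701 0.0744 0.0774] mean [ 0.5993 -0.0713  0.0742]
scene board 3328 rect c [567.  -10.1] size [397.8 404.5] long axis deg 148.2 z pct [0.0097 0.0152 0.0191] mean [ 0.6041 -0.0226  0.015 ]
scene steel 362 rect c [587.4  44. ] size [215.2 272.7] long axis deg 148.1 z pct [0.0242 0.0335 0.0436] mean [0.5667 0.0083 0.0337]
top bar 386 rect c [562.1  53.8] size [168.   19.7] long axis deg 15.0 z pct [0.1559 0.1588 0.1617] mean [0.5648 0.0543 0.1588]
top red 58 rect c [595.9 -69. ] size [12.8 36.2] long axis deg 104.8 z pct [0.0718 0.0747 0.0781] mean [ 0.5949 -0.0679  0.0746]
top redtop 58 rect c [595.9 -69. ] size [12.8 36.2] long axis deg 104.8 z pct [0.0718 0.0747 0.0781] mean [ 0.5949 -0.0679  0.0746]
top board 2641 rect c [572.7   8.8] size [232.9 269.9] long axis deg 106.3 z pct [0.012  0.0152 0.0197] mean [ 0.5673 -0.0274  0.0154]
top steel 199 rect c [565.6  49.6] size [220.5 223.1] long axis deg 140.3 z pct [0.0241 0.032  0.0419] mean [ 0.5767 -0.0063  0.0315]
```

View pics/scene1c.png

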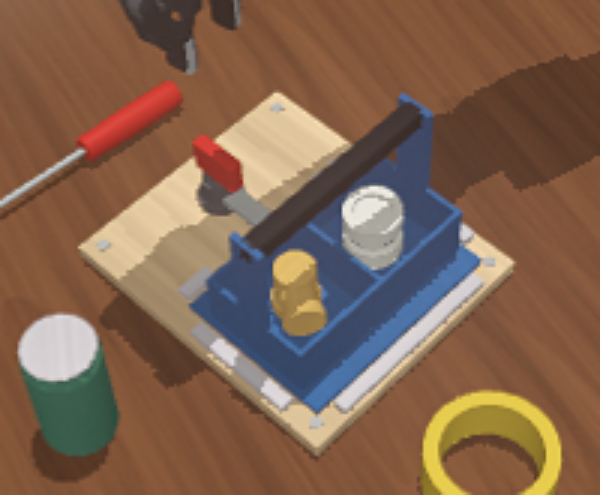

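The rotation sign was wrong. +q7 turned the wing counter-clockwise onto its 0 stop, where my torque guard ended the move. In the picture the caddy is still seated, the arm at about (245,205) is over the flange, and the wing now points along about 105.3°. I'll regrip and turn with q7 decreasing.

Run:
```python
from h import *
env.movel([.5985,-.072,.25],velocity=.2,rot=quat(15.3))
env.movel([.5985,-.072,.116],velocity=.12,stop_force=15); show('down')
env.grip(.005,f_grip=40); show('grip')
q0=np.array(env.get_state()['qpos']); T0=env.get_state()['torque'][2]
for a in(.15,.5,.9,1.2,1.35,1.45,1.5):
    q=q0.copy(); q[6]-=a; env.goto_joints(q); show(a)
    s=env.get_state()
    if abs(s['torque'][2]-T0)>1. or np.linalg.norm(s['force'])>40: print('stop');break
env.grip(.045); show('open')
env.movel([.5985,-.072,.27],velocity=.2)
from m import meas
for n,b in(("scene",(225,155,385,290)),("top",(265,140,385,255))):
    pic,d=camera(n); meas(n,pic,d,b)
    cv2.imwrite(f"pics/{n}2c.png",cv2.resize(pic[b[1]-20:b[3]+10,b[0]-20:b[2]+20],None,fx=3,fy=3))
```

```text
down 8.01 [ 0.5991 -0.072   0.1168] head 15.3 F [-0.1  0.   0.1] T [ 0.02  0.   -0.02] open 0.045 0.0 q [ 0.35  0.63 -0.45  1.84  0.39  0.75 -0.04]
grip 8.38 [ 0.598  -0.0722  0.1167] head 15.3 F [-4.5 -0.7  5.6] T [-0.09  0.72  0.09] open 0.0132 39.6 q [ 0.35  0.63 -0.45  1.84  0.39  0.75 -0.04]
0.15 8.65 [ 0.5982 -0.0722  0.1168] head 6.9 F [ 1.9 -0.4 -2.7] T [ 0.05 -0.24 -0.06] open 0.0133 40.4 q [ 0.35  0.63 -0.45  1.84  0.39  0.75 -0.19]
0.5 9.07 [ 0.5986 -0.0722  0.1168] head -13.0 F [ 3.8  0.5 -4.1] T [ 0.05 -0.71 -0.05] open 0.0132 40.1 q [ 0.35  0.63 -0.45  1.84  0.39  0.75 -0.54]
0.9 9.54 [ 0.599  -0.0724  0.1168] head -36.0 F [ 4.7 -0.4 -5.1] T [-0.11 -1.08 -0.08] open 0.0137 39.9 q [ 0.35  0.63 -0.45  1.84  0.39  0.75 -0.94]
1.2 9.93 [ 0.5992 -0.0726  0.1168] head -53.3 F [ 6.  -0.9 -7.2] T [-0.19 -1.25 -0.02] open 0.0133 39.7 q [ 0.35  0.63 -0.45  1.84  0.39  0.75 -1.24]
1.35 10.2 [ 0.5993 -0.0728  0.1168] head -61.9 F [ 7.3 -0.9 -6.6] T [-0.31 -1.33 -0.07] open 0.0134 39.7 q [ 0.35  0.63 -0.45  1.84  0.39  0.75 -1.39]
1.45 10.45 [ 0.5993 -0.0729  0.1168] head -67.6 F [ 
[... 1022 characters left out ...]
 0.033  0.0427] mean [ 0.5872 -0.0022  0.033 ]
top bar 386 rect c [562.1  53.4] size [167.6  19.7] long axis deg 15.3 z pct [0.1561 0.1589 0.1621] mean [0.5641 0.0541 0.1589]
top red 45 rect c [588.  -75.4] size [22.7 13.8] long axis deg 14.2 z pct [0.0673 0.0747 0.0778] mean [ 0.5883 -0.0751  0.0742]
top redtop 42 rect c [588.  -75.4] size [22.7 13.8] long axis deg 14.2 z pct [0.0716 0.0749 0.0779] mean [ 0.5884 -0.0755  0.0749]
top board 2556 rect c [574.2  10. ] size [230.9 268.3] long axis deg 106.2 z pct [0.0118 0.0154 0.0199] mean [ 0.5648 -0.0268  0.0155]
top steel 123 rect c [565.   35.9] size [221.1 213.1] long axis deg 7.4 z pct [0.0242 0.0305 0.043 ] mean [ 0.5927 -0.0069  0.0307]
```

View pics/scene2c.png

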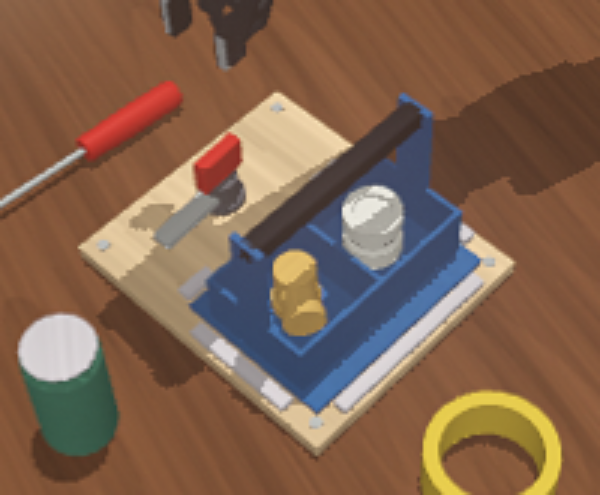

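The picture shows the arm at about (185,220), now along the board's +x and clear of the flange. The caddy is still seated, and the clamp is at about 1.5 rad. Now I'll grasp the handle slightly toward the heavier elbow side and lift.

Run:
```python
from h import *
from m import meas
a=np.radians(15.8); c=np.array([.562,.0535])+.008*np.array([np.cos(a),np.sin(a)])
env.grip(.06)
env.movel([*c,.28],velocity=.2,rot=quat(-74.2)); show('above')
hit=env.movel([*c,.203],velocity=.08,stop_force=12); show(f'down {hit}')
if not hit:
    env.grip(.005,f_grip=100); show('grip')
    env.movel([*c,.223],velocity=.03); show('lift2')
    pic,d=camera("scene"); 
    if env.get_state()['opening']>.012:
        env.movel([*c,.323],velocity=.06); env.dwell(.7); show('up')
for n in("scene","top"):
    pic,d=camera(n); np.save(n+"_d3.npy",d); cv2.imwrite(n+"3.png",pic)
    b=(210,100,410,300)
    if n=="scene": cv2.imwrite("pics/scene3c.png",cv2.resize(pic[60:300,190:410],None,fx=2.4,fy=2.4))
    P,_,_=cloud(n,d); hsv=cv2.cvtColor(pic,cv2.COLOR_BGR2HSV)
    m=(hsv[...,0]>100)&(hsv[...,0]<125)&(hsv[...,1]>120)&(np.linalg.norm(P[...,:2]-c,axis=-1)<.13)
    q=P[m&(d>0)&(P[...,2]>.03)]; print(n,len(q),np.round(np.percentile(q[:,2],[1,5,25,50,75,95]),3))
    f=q[abs(q[:,2]-.1375)<.012]   # flange top
    if len(f)>30:
        A=np.c_[f[:,:2],np.ones(len(f))]; print('flange plane',np.round(np.linalg.lstsq(A,f[:,2],rcond=None)[0],3),len(f))
```

```text
above 13.23 [0.57   0.0542 0.2798] head -74.3 F [0.4 0.5 1.3] T [-0.02 -0.02  0.01] open 0.0597 0.0 q [ 0.24  0.39 -0.56  1.8   0.24  1.02 -1.71]
down False 14.34 [0.5701 0.0558 0.2035] head -74.2 F [0.2 0.3 0.3] T [-0.03 -0.04 -0.  ] open 0.0597 0.0 q [ 0.21  0.48 -0.53  1.87  0.31  0.88 -1.77]
grip 14.81 [0.57   0.0552 0.2033] head -74.2 F [ 0.4 -2.7  2.9] T [-0.3   0.02  0.02] open 0.0165 97.9 q [ 0.21  0.48 -0.53  1.87  0.31  0.88 -1.77]
lift2 15.62 [0.5696 0.0556 0.2229] head -74.2 F [ 0.4  0.1 -7.8] T [0.03 0.05 0.01] open 0.0165 97.7 q [ 0.22  0.46 -0.54  1.85  0.29  0.91 -1.76]
up 18.19 [0.5697 0.0557 0.323 ] head -74.2 F [ 0.4 -0.  -7.7] T [0.01 0.02 0.  ] open 0.0164 97.7 q [ 0.25  0.35 -0.58  1.75  0.21  1.1  -1.69]
scene 761 [0.136 0.138 0.14  0.142 0.19  0.245]
flange plane [-0.    -0.004  0.14 ] 443
top 61 [0.135 0.137 0.138 0.139 0.141 0.142]
flange plane [-0.025  0.072  0.145] 61
```

View pics/scene3c.png

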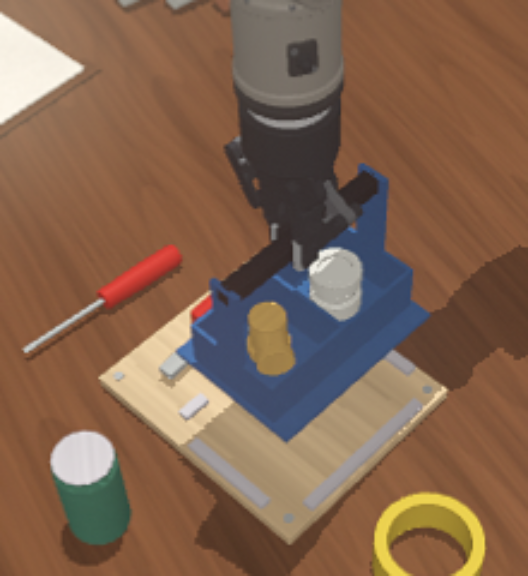

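The picture shows the caddy held level in the air, with its flange edge at about (285,435), and the elbow (270,340) and coupling (337,283) standing in their bays. The bystanders haven't moved. The flange top is at about 0.140 m with a slope of about 0.004, so the underside is at about 0.135 m.

```bash
python3 -c "
from h import *
print(job.job_done())"
```

```text
the job is handed in; nothing more can be done
None
```

I handed the job in with the clamp at its stop (about 1.5 rad) and the caddy held level by its handle, underside about 12 cm above the board, both fittings in place and no bystander touched; the verdict wasn't shown, and my first turn went briefly the wrong way against the clamp's 0 stop before I corrected it.

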